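# Feed the next steel blank into the drilling jig

## Task

Feed the drilling jig: slide the top steel blank off the stack, without lifting it, across onto the jig's bed and along between the brass rails until it is fully home against the rubber pad of the stop, with the brass feeler pin pushed in. The stop may be clamped anywhere in its slot, so feel for it and press only gently; leave the blanks below and the other things on the bench where they are.

Things in the scene. Friction and masses are not known exactly. Their poses are not given: they have to be found in the camera images.
- blank_top: top blank of a stack of three alike grey steel blanks, 85 mm long, 30 mm wide, 10 mm thick, about 0.2 kg; origin at the centre of its underside, y along its 85 mm length, x across, z up. At the start its underside is at world z = 0.058, its top at 0.068. It slides on the others and on the bed with steel-like friction (a few newtons at most)
- blank_mid: second blank of the stack, same size and axes; it must stay put, its top is at z = 0.058
- blank_low: bottom blank of the stack, same size and axes; it lies on a fixed light wooden block, 110 mm long (along the blanks' length), 48 mm wide, 38 mm high, that reaches about 12 mm beyond the blanks at either end
- jig: fixed drilling jig: light wooden base with an aluminium bed, 185 x 92 mm, 56 mm high; origin on its underside, on the centre line, 80 mm in from the entry edge; x points from the entry edge to the stop, z up. The stack stands before the entry edge; its length is nearly along the jig's x axis (within 0.1 rad) and in line with the channel (within about 7 mm)
- jig_entry (a point): middle of the bed's entry edge, at bed height (z = 56 mm, 2 mm below the underside of the top blank); 14 to 28 mm from the stack's end. Axes as the jig's. From here a channel runs along jig x, 34 mm wide between two brass rails 5 mm high, which flare out to about 50 mm over the first 17 mm
- jig_slot (a point): middle of the stretch of the bed, in the channel, where the pad's face may be; axes as the jig's. The blue stop with black thumb knob is clamped where it is, NOT reported: its black rubber pad faces the entry at 102 to 152 mm from the entry edge (25 mm either side of this point). The pad yields only 1 mm per 8 N; a push of 5 N seats a blank, over 15 N harms the jig
- feeler (a joint): travel (m) of the sprung brass feeler pin in the stop: 0 when free, its tip then stands 6 mm out of the rubber pad; about 0.006 when a blank's end lies flush on the pad, more when the pad is squeezed. Its spring is very weak (about 0.24 N at 6 mm): a blank's own friction keeps it in
- tape_measure: yellow tape measure, 68x71x35 mm, bystander; origin at the centre of its underside
- grease_tin: grease tin with red-brown label, diameter 68 mm, 60 mm high, bystander; origin at the centre of its underside
- marker: purple and yellow marker pen, 138x12x11 mm, bystander; origin at the centre of its underside

How it is judged:
On the way, in this order (a step that is already met when the one before it is completed fails the run):
1. the top blank lies wholly on the bed, between the rails, off the stack (x of blank_top in the frame of jig between -0.036 and 0.037 m and y of blank_top in the frame of jig between -0.006 and 0.006 m and z of blank_top in the frame of jig between 0.053 and 0.0575 m and angle between blank_top's own z axis and vertical below 0.06 rad and angle between the y axis of blank_top and the x axis of jig, either way round below 0.09 rad), for 0.1 s.
2. the blank is home on the pad: the feeler is pushed in at least 4.5 mm (all of step 1 and value of joint feeler above 0.0045 m), for 0.2 s.
At the end, for the whole second after the job is handed in: The top blank lies flat and at rest on the bed, wholly on it and between the rails, its end within 3 mm of the pad (feeler in by more than 3 mm), released; the two other blanks lie within 6 mm of where they were (all of step 1 and value of joint feeler above 0.003 m and linear speed of blank_top below 0.01 m/s and distance of each of blank_mid, blank_low from where it was at the start of the episode below 0.006 m); the robot touches nothing.
It fails at once if the top blank is lifted (its underside more than 7 mm above where it lay) (height (world z) of blank_top above 0.065 m).
It fails at once if a lower blank is shifted by more than 6 mm (distance of any of blank_mid, blank_low from where it was at the start of the episode above 0.006 m).
It fails at once if the blank is forced against the jig or its stop with more than 15 N (contact force between blank_top and jig above 15 N).
It fails at once if the stack is pressed down with more than 25 N (contact force between blank_top and blank_mid above 25 N).
It fails at once if a bystander is moved by more than 20 mm (distance of any of tape_measure, grease_tin, marker from where it was at the start of the episode above 0.02 m).
It also fails if it takes over 54 s, if anything falls off the work surface, if the arm or the gripper's body presses on something with over 40 N, if the wrist force passes 120 N, or if a joint passes its speed limit or range.

## Robot

A 6-joint arm with a two-finger parallel gripper is mounted at the origin on a cart in front of the work surface, level with it; the furniture and walls round the work are solid. World frame = base frame: x ahead of the robot, y to its left, z up, the work surface at z = 0. Lengths are in m, angles in rad, forces in N, time in s.
With the tool pointing down it reaches from about 0.35 to 0.775 m from the base axis. Payload 7.3 kg.
Tool frame: the origin (TCP) lies between the finger pads; the fingertips stand 8 mm ahead of it and the grasp point (between the pads) lies 11 mm behind it (robot.nose_length is the distance from the TCP to the fingertips, in m); z points along the fingers, y is the line along which they close (so a half turn about z gives the same grasp; the last joint's range is limited). The gripper opens to 92 mm and grips with 3 to 60 N. Pads are 19 mm wide; open, the fingers measure 130 mm over their backs; the gripper's body (75 mm by 190 mm) begins 47 mm behind the grasp point.
Start: joints at [1.112, 0.342, 1.524, -0, 1.275, -0.146], TCP at [0.162, 0.5, 0.235] pointing down, gripper open.
Joint ranges: [-2.53, 2.53], [-0.77, 2.02], [0.04, 2.7], [-1, 4.14], [0.28, 2.66], [-3.11, 3.11]. Speed limits (rad/s): [2.57, 2.57, 3.14, 3.14, 3.14, 3.14].

## Interface

Orientations are given as [roll, pitch, yaw] about the fixed x, y, z axes, in that order (R = Rz(yaw) Ry(pitch) Rx(roll)).
In Python, from cell import robot gives the robot as it stands. The module is installed in compiled form; this text tells all that it offers.
- The arm moves only by the shell command python3 -m jog 'ROWS' [FORCE]. ROWS is JSON, a list that holds one entry, the list of rows, each a list of 5 numbers: the gripper's target within -1 to 1 (fully open at 1, half-way at 0, shut at -1), then the shift along the tool's x, y, z in m, then the turn about the tool's z in rad. A call has 1 to 5 rows; each row is the pose to reach, as a shift and turn from the pose commanded when the call began, along the tool's axes at that moment; what a row does not reach only later rows make up. A row lasts 1/12 s, in which the tool goes at most 41.7 mm and 7.16 degrees, less where a joint would pass 70% of its speed; a pose out of reach is approached as far as the arm can. A call with a gripper value outside its range is refused whole. The fingers move at their own pace and stop on an object; FORCE is the grip in N (left out, the last holds). Time passes only in rows, so rows that repeat a pose let the fingers close. It gives the time, the measured TCP pose, the force, the opening and the grip force at its end, in the units of the state.
- robot.observe(): the state, without advancing time (a new reading comes with each control period).
- robot.read_camera(name): name is "side" or "top" or "wrist"; returns the picture (384x512x3 uint8, red, green, blue); there is no depth.
- robot.camera_model(name): a dict with "camera_matrix" (3x3 intrinsics, pixels), "position" and "attitude" of the camera in the world; the wrist camera has in their place "mount" (4x4, takes a point from camera to tool coordinates, whose origin is the TCP and whose axes are the flange's). Camera axes: x right, y down, z forward; pixel columns grow to the right and rows downward; lengths in m; the calibration is good to about 2 mm. A picture is of the moment at which its call begins: read the wrist's pose just before it. camera_model takes no time and is no camera call.
- robot.hand_in(): hands the job in; it is judged then, once.
The state is a dict: "time": time; "qpos": joint angles; "qvel": joint speeds; "joint_efforts": joint torques, N m; "tool_pos": TCP position; "tool_rot": TCP orientation; "contact_force": force on the tool from outside, world axes, zero at the start; "torque": the same for the moment, N m; "opening": finger opening in m; "grip_force": force on a finger pad.
Only numpy, scipy, OpenCV 4.12 (cv2) and the standard library are available. Lean on these libraries where they do the work, as an engineer would, in place of code of your own. Each camera call takes 0.05 s, during which the arm holds its last target. There are 200 camera calls.

## Working session

There is one attempt and no reset: what is moved stays moved. The work goes in short steps, Python scripts to look and compute and a shell command to move; the robot and the scene stay as the last step left them, time stands still between calls to the robot, and variables do not carry over. Pictures are saved under pics/ and viewed, at most 10 in all, crops included, and the job is handed in when it is done.

```bash
mkdir -p pics; python3 - <<'E'
from cell import robot
import cv2,numpy as np
for n in("top","side"):
    cv2.imwrite(f"pics/{n}0.png",robot.read_camera(n)[:,:,::-1]); m=robot.camera_model(n); print(n,{k:np.round(v,4).tolist() for k,v in m.items()})
print(np.round(robot.camera_model("wrist")["mount"],4).tolist())
s=robot.observe(); print(s)
E
```

```text
top {'camera_matrix': [[361.8015, 0.0, 256.0058], [0.0, 361.8015, 189.9087], [0.0, 0.0, 1.0]], 'position': [0.5203, 0.0447, 0.9136], 'attitude': [-3.0261, 0.0106, -1.5669]}
side {'camera_matrix': [[465.0642, 0.0, 251.1182], [0.0, 465.0642, 185.4839], [0.0, 0.0, 1.0]], 'position': [0.4495, -0.9791, 0.4909], 'attitude': [-1.9531, 0.0067, -0.1536]}
[[0.0008, -0.9688, -0.2478, 0.0666], [1.0, 0.0005, 0.0012, -0.0], [-0.0011, -0.2478, 0.9688, -0.1504], [0.0, 0.0, 0.0, 1.0]]
{'time': 0.1, 'qpos': array([ 1.11201452e+00,  3.42683091e-01,  1.52490910e+00, -2.56384229e-05,
        1.27538945e+00, -1.46004703e-01]), 'qvel': array([-1.62575576e-03, -2.45217488e-04, -3.16913913e-03,  7.65684587e-04,
       -1.32762752e-05, -2.24591412e-04]), 'joint_efforts': array([ 1.20487937e-03, -4.32011032e+01, -2.44695550e+01,  7.18683307e-02,
        5.26807085e-02, -8.07576930e-05]), 'tool_pos': array([0.161378  , 0.4992201 , 0.23410318]), 'tool_rot': array([-3.14021488e+00, -1.77821507e-04,  2.82882291e+00]), 'contact_force': array([-0.63403239, -0.30982798,  0.29996372]), 'torque': array([-0.00217792,  0.0394908 ,  0.02178397]), 'grip_force': 0.0, 'opening': 0.09185299741969105}
```

View pics/top0.png

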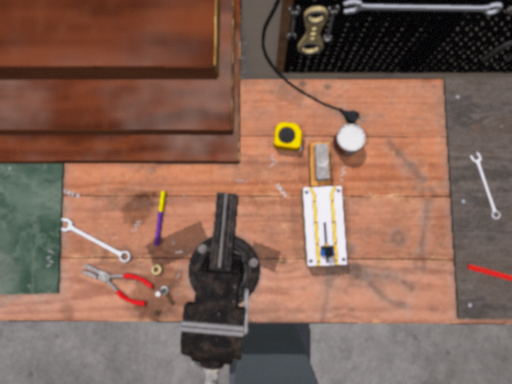

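View pics/side0.png

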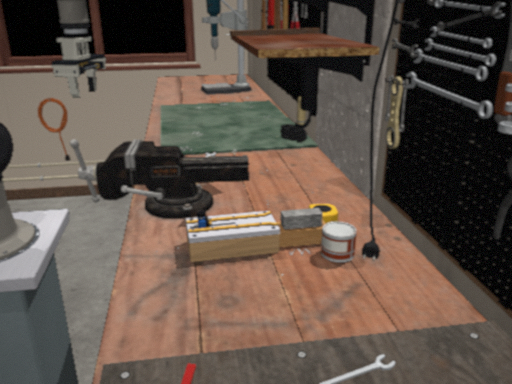

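The top view shows the stack at about (322,161), the jig from (322,187) to (327,265), the tin at (350,138) and the tape measure at (288,136). In the side view the shelf is behind and to the left, and the vise is beside the jig.

```bash
cat > h.py <<'E'
import numpy as np,cv2
from scipy.spatial.transform import Rotation as R
from cell import robot
def cam(n):
    m=robot.camera_model(n); K=np.array(m["camera_matrix"])
    if n=="wrist":
        s=robot.observe(); T=np.eye(4); T[:3,:3]=R.from_euler("xyz",s["tool_rot"]).as_matrix(); T[:3,3]=s["tool_pos"]
        T=T@np.array(m["mount"]); return K,T[:3,:3],T[:3,3]
    return K,R.from_euler("xyz",m["attitude"]).as_matrix(),np.array(m["position"])
def p2w(c,uv,z):
    K,r,p=c; d=r@np.linalg.solve(K,[uv[0],uv[1],1]); return p+d*(z-p[2])/d[2]
E
python3 - <<'E'
from h import *
c=cam("top")
for n,uv,z in[("blank c",(322,161),.068),("blank NE",(328,143),.068),("entryL",(304,187),.056),("entryR",(341,187),.056),("endL",(306,266),.056),("endR",(346,265),.056),("knob",(327,252),.08),("tin",(350,138),.06),("tape",(288,136),.035),("vise",(258,265),.1),("viseJaw",(238,195),.15),("shelf",(240,160),.1)]:
    print(n,p2w(c,uv,z).round(3))
im=robot.read_camera("top")[120:280,270:380]; cv2.imwrite("pics/topc.png",cv2.resize(im[:,:,::-1],None,fx=3.7,fy=3.7,interpolation=cv2.INTER_CUBIC))
E
```

```text
blank c [ 0.688 -0.102  0.068]
blank NE [ 0.731 -0.117  0.068]
entryL [ 0.627 -0.06   0.056]
entryR [ 0.627 -0.148  0.056]
endL [ 0.442 -0.063  0.056]
endR [ 0.445 -0.156  0.056]
knob [ 0.476 -0.108  0.08 ]
tin [ 0.746 -0.172  0.06 ]
tape [ 0.757 -0.025  0.035]
vise [0.448 0.049 0.1  ]
viseJaw [0.598 0.091 0.15 ]
shelf [0.683 0.091 0.1  ]
```

View pics/topc.png

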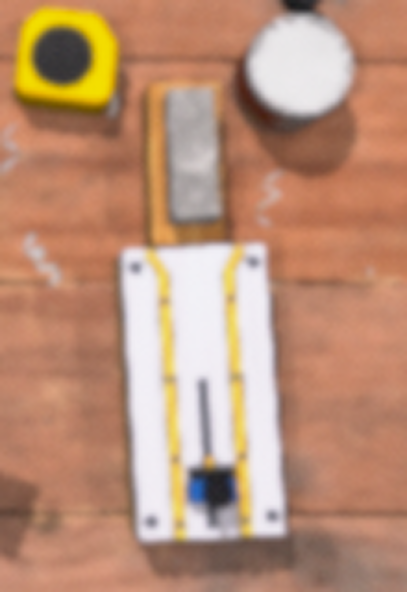

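The blank is centred near (0.69,-0.10), nearly parallel to the jig. The jig runs from its entry at x=0.627 towards the robot, and the pad's face is near x=0.49 (crop y≈465). I'll rise first, then carry the tool across above the vise.

```bash
cat >> h.py <<'E'
def to(x,y,z,yaw=None):
    s=robot.observe(); r=R.from_euler("xyz",s["tool_rot"]).as_matrix()
    d=r.T@(np.array([x,y,z])-s["tool_pos"]); t=0 if yaw is None else -((yaw-s["tool_rot"][2]+np.pi)%(2*np.pi)-np.pi)
    print("shift",d.round(4),"turn",round(t,3),"t",round(s["time"],2),"F",s["contact_force"].round(1))
E
python3 -c "
from h import *
to(.40,-.03,.33,-3.11)"
python3 -m jog '[[[-0.1,0,0,-0.04,0],[-0.1,0,0,-0.08,0],[-0.1,0,0,-0.1,0]]]'
python3 -c "
from h import *
to(.40,-.03,.33,-3.11)"
```

```text
shift [-0.3899 -0.4303 -0.0954] turn -0.344 t 0.15 F [ 0.4 -0.2 -0. ]
time: 0.4
tool_pos: [0.1618, 0.5002, 0.3388]
tool_rot: [3.137, 0.001, 2.829]
contact_force: [0.9, 0.4, 0.4]
opening: 0.0761
grip_force: 0.0
shift [-0.3897 -0.4313  0.007 ] turn -0.344 t 0.4 F [0.9 0.4 0.4]
```

```bash
python3 -m jog '[[[-0.1,-0.028,-0.030,0,0],[-0.1,-0.056,-0.060,0,0],[-0.1,-0.084,-0.09,0,0],[-0.1,-0.112,-0.12,0,0],[-0.1,-0.14,-0.15,0,0]]]' | grep tool_pos
python3 -m jog '[[[-0.1,-0.028,-0.030,0,0],[-0.1,-0.056,-0.060,0,0],[-0.1,-0.084,-0.09,0,0],[-0.1,-0.112,-0.12,0,0],[-0.1,-0.14,-0.15,0,0]]]' | grep tool_pos
python3 -m jog '[[[-0.1,-0.028,-0.032,0,-0.08],[-0.1,-0.056,-0.064,0,-0.16],[-0.1,-0.084,-0.096,0,-0.24],[-0.1,-0.11,-0.131,0,-0.34],[-0.1,-0.11,-0.131,0,-0.34]]]'
python3 -c "
from h import *
to(.67,-.104,.2,-3.11)"
```

```text
tool_pos: [0.2486, 0.312, 0.3345]
tool_pos: [0.3357, 0.126, 0.3348]
time: 1.65
tool_pos: [0.4012, -0.0352, 0.3342]
tool_rot: [-3.14, -0.0, -3.113]
contact_force: [-0.4, -0.0, -0.9]
opening: 0.0413
grip_force: 0.0
shift [-0.2668 -0.0764  0.1342] turn -0.003 t 1.65 F [-0.4 -0.  -0.9]
```

```bash
python3 -m jog '[[[0.1,-0.036,-0.011,0,0],[0.1,-0.072,-0.022,0,0],[0.1,-0.108,-0.033,0,0],[0.1,-0.144,-0.044,0.01,0],[0.1,-0.18,-0.055,0.02,0]]]' | grep tool_pos
python3 -m jog '[[[0.1,-0.03,-0.01,0.03,0],[0.1,-0.06,-0.02,0.06,0],[0.1,-0.08,-0.021,0.09,0],[0.1,-0.087,-0.021,0.114,0],[0.1,-0.087,-0.021,0.114,0]]]'
python3 - <<'E'
from h import *
c=cam("wrist"); im=robot.read_camera("wrist"); np.savez("w1.npz",im=im,K=c[0],r=c[1],p=c[2])
cv2.imwrite("pics/w1.png",cv2.resize(im[:,:,::-1],None,fx=1.5,fy=1.5)); print(c[2])
E
```

```text
tool_pos: [0.5831, -0.0813, 0.3145]
time: 2.48
tool_pos: [0.6673, -0.0987, 0.1927]
tool_rot: [3.138, -0.012, -3.114]
contact_force: [-1.3, -0.6, -1.2]
opening: 0.0506
grip_force: 0.0
[ 0.60254496 -0.1007587   0.34381482]
```

View pics/w1.png

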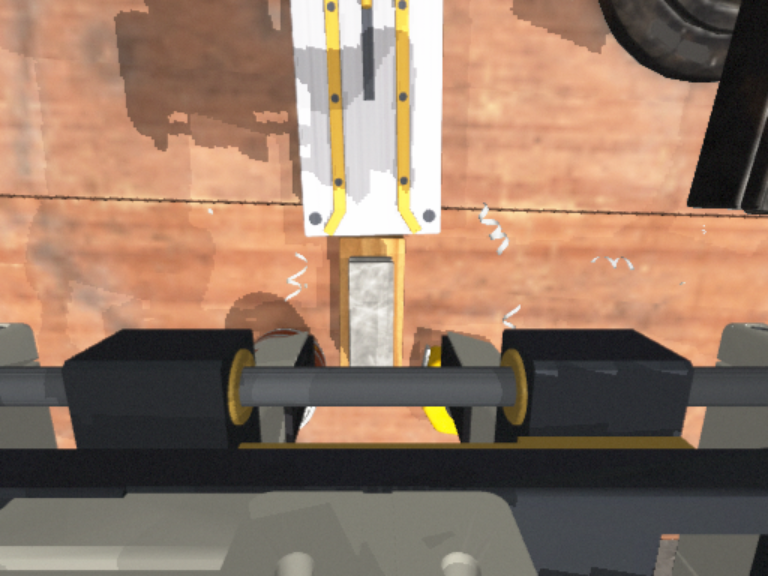

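The wrist picture (shown at 1.5x) has the blank's near end at (349..392,258) and its sides at (347,360) and (394,360). The entry edge runs (305,236)-(440,233), and the inner rail edges are at about (344,180)/(398,180) and (340,60)/(397,60).

```bash
python3 - <<'E'
from h import *
d=np.load("w1.npz"); c=(d["K"],d["r"],d["p"])
def q(n,u,v,z): w=p2w(c,(u/1.5,v/1.5),z); print(n,w.round(4)); return w
a=q("bl",349,258,.068);b=q("br",392,258,.068);e=q("sl",347,355,.068);f=q("sr",394,355,.068)
E0=q("eL",305,236,.056);E1=q("eR",440,233,.056)
g=q("r1L",344,180,.061);h=q("r1R",398,180,.061);i=q("r2L",337,60,.061);j=q("r2R",397,60,.061)
J0=q("jl",292,5,.056);J1=q("jr",442,5,.056)
for n,p,r_ in(("blank",(e+f)/2,(a+b)/2),("rails",(g+h)/2,(i+j)/2),("jig",(E0+E1)/2,(J0+J1)/2)):
    v=r_-p; print(n,"yaw of +x jig dir",np.arctan2(v[1],v[0]).round(4),p.round(4),r_.round(4))
im=d["im"][0:250,170:330]; cv2.imwrite("pics/w1c.png",cv2.resize(im[:,:,::-1],None,fx=2.4,fy=2.4) )
# edge profiles (gray) rows
gray=cv2.cvtColor(d["im"],cv2.COLOR_RGB2HSV)
for row in (20,60,100): print(row,"".join("Y" if (15<p[0]<32 and p[1]>120) else "." for p in gray[row,205:285]))
for row in (185,200,215,235): print(row,"".join("g" if p[1]<50 else "." for p in gray[row,215:285]))
E
```

```text
bl [ 0.6452 -0.1168  0.068 ]
br [ 0.6444 -0.0885  0.068 ]
sl [ 0.7132 -0.1174  0.068 ]
sr [ 0.7124 -0.0847  0.068 ]
eL [ 0.6329 -0.1475  0.056 ]
eR [ 0.6283 -0.0561  0.056 ]
r1L [ 0.5956 -0.1211  0.061 ]
r1R [ 0.5946 -0.0862  0.061 ]
r2L [ 0.5255 -0.126   0.061 ]
r2R [ 0.5244 -0.0896  0.061 ]
jl [ 0.495  -0.1536  0.056 ]
jr [ 0.4923 -0.0635  0.056 ]
blank yaw of +x jig dir -3.1172 [ 0.7128 -0.101   0.068 ] [ 0.6448 -0.1027  0.068 ]
rails yaw of +x jig dir -3.0825 [ 0.5951 -0.1036  0.061 ] [ 0.525  -0.1078  0.061 ]
jig yaw of +x jig dir -3.0923 [ 0.6306 -0.1018  0.056 ] [ 0.4937 -0.1086  0.056 ]
20 ............YYYYYYYYY......................................YYYYYYYY.............
60 ..............YYYYYYYY.....................................YYYYYYYYY............
100 ................YYYYYYYY....................................YYYYYYYY............
185 ..................ggggggggggggggggggggggggggggg.......................
200 ..................ggggggggggggggggggggggggggggg.......................
215 ..................ggggggggggggggggggggggggggggg.......................
235 g.................ggggggggggggggggggggggggggggg.....................gg
```

```bash
python3 - <<'E'
from h import *
d=np.load("w1.npz"); c=(d["K"],d["r"],d["p"])
P=lambda u,v,z:p2w(c,(u,v),z)
B=[P(247.5,v,.068) for v in(185,235)]; Rl=[P(245,20,.061),P(245.7,60,.061),P(247,100,.061)]
e=P(247,172.5,.068)
for n,L in(("b",B),("r",Rl)):
    v=L[0]-L[-1]; print(n,np.round(L,4).tolist(),np.arctan2(v[1],v[0]).round(4))
print(e)
to(.712,-.1015,.12,-3.12)
E
```

```text
b [[0.6579, -0.1019, 0.068], [0.7109, -0.1005, 0.068]] -3.1168
r [[0.5087, -0.1079, 0.061], [0.5417, -0.1065, 0.061], [0.5767, -0.1044, 0.061]] -3.0909
[ 0.64531576 -0.10266339  0.068     ]
shift [-0.0449 -0.004   0.0763] turn 0.006 t 2.53 F [-0.6  0.   0.5]
```

```bash
python3 -m jog '[[[0.1,-0.02,-0.002,0.03,0],[0.1,-0.043,-0.003,0.06,0.003],[0.1,-0.043,-0.003,0.076,0.003],[0.1,-0.043,-0.003,0.076,0.003],[0.1,-0.043,-0.003,0.076,0.003]]]' 6
python3 -c "
from h import *
to(.710,-.1005,.0725,-3.117)"
```

```text
time: 2.95
tool_pos: [0.7119, -0.1011, 0.1265]
tool_rot: [-3.141, 0.001, -3.117]
contact_force: [-0.6, -0.4, 0.1]
opening: 0.0505
grip_force: 0.0
shift [0.0019 0.0006 0.054 ] turn -0.0 t 2.95 F [-0.6 -0.4  0.1]
```

```bash
python3 -m jog '[[[0.1,0.002,0.001,0.03,0],[0.1,0.002,0.001,0.046,0],[0.1,0.002,0.001,0.046,0],[0.1,0.002,0.001,0.046,0]]]' |egrep 'pos|force'
python3 - <<'E'
from h import *
to(.710,-.1005,.0725,-3.117)
cv2.imwrite("pics/s1.png",cv2.resize(robot.read_camera("side")[180:270,240:370,::-1],None,fx=5,fy=5,interpolation=cv2.INTER_CUBIC))
E
```

```text
tool_pos: [0.7105, -0.1004, 0.0817]
contact_force: [-0.3, -0.1, 0.6]
grip_force: 0.0
shift [ 0.0005 -0.0001  0.0092] turn -0.0 t 3.28 F [-0.3 -0.1  0.6]
```

View pics/s1.png

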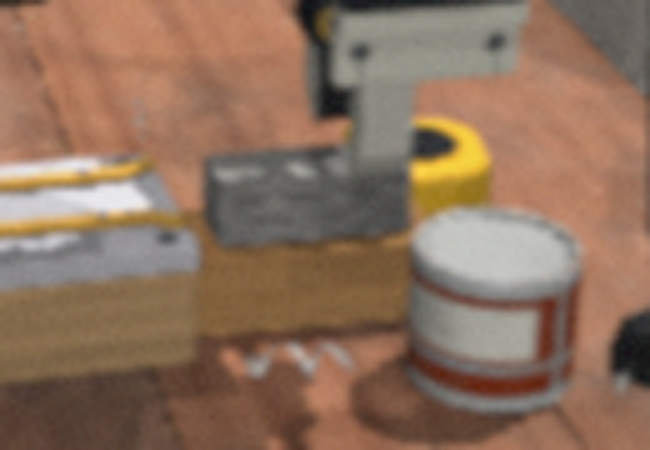

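The side crop shows the fingertip (385,170) just above the blank's rear part and clear of the tin. I'll lower it and close gently.

```bash
python3 -m jog '[[[0.1,0,0,0.009,0],[0.1,0,0,0.009,0],[-0.2,0,0,0.009,0],[-0.2,0,0,0.009,0]]]' 6 |egrep 'pos|force|open'
python3 -m jog '[[[-0.6,0,0,0,0],[-0.6,0,0,0,0],[-0.6,0,0,0,0],[-0.6,0,0,0,0],[-0.6,0,0,0,0]]]' 6 |egrep 'pos|force|open'
```

```text
tool_pos: [0.7102, -0.1002, 0.0703]
contact_force: [0.7, -0.5, 0.4]
opening: 0.0416
grip_force: 0.0
tool_pos: [0.7102, -0.1003, 0.07]
contact_force: [0.0, -0.5, 2.0]
opening: 0.03
grip_force: 6.0
```

```bash
python3 -m jog '[[[-0.2,0,0,0,0],[-0.2,0,0,0,0],[-0.2,0,0,-0.003,0],[-0.2,0,0,-0.003,0],[-0.2,0,0,-0.003,0]]]' 6 |egrep 'pos|force|open'
python3 -m jog '[[[-0.6,0,0,0,0],[-0.6,0,0,0,0],[-0.6,0,0,0,0],[-0.6,0,0,0,0],[-0.6,0,0,0,0]]]' 6 |egrep 'pos|force|open'
python3 -c "
from h import *
x=.595;to(x,-.1044+.0515*(x-.5767),.0728,-3.0909)"
```

```text
tool_pos: [0.7101, -0.1001, 0.073]
contact_force: [0.4, 0.1, 0.0]
opening: 0.0366
grip_force: 0.0
tool_pos: [0.71, -0.1001, 0.0727]
contact_force: [-0.6, 0.3, 0.2]
opening: 0.0299
grip_force: 6.0
shift [ 1.15e-01 -6.00e-04 -1.00e-04] turn -0.026 t 4.92 F [-0.6  0.3  0.2]
```

```bash
python3 -m jog '[[[-0.6,0.005,0,0,0],[-0.6,0.012,0,0,0],[-0.6,0.019,0,0,-0.005],[-0.6,0.025,0,0,-0.013],[-0.6,0.025,0,0,-0.013]]]' 6 |egrep 'pos|force|open'
python3 -m jog '[[[-0.6,0.005,0,0,0],[-0.6,0.012,0,0,0],[-0.6,0.019,0,0,-0.005],[-0.6,0.025,0,0,-0.013],[-0.6,0.025,0,0,-0.013]]]' 6 |egrep 'pos|force|open'
python3 - <<'E'
from h import *
x=.595;to(x,-.1044+.0515*(x-.5767),.0728,-3.0909)
c=cam("wrist"); im=robot.read_camera("wrist"); np.savez("w2.npz",im=im,K=c[0],r=c[1],p=c[2])
cv2.imwrite("pics/w2.png",cv2.resize(im[:290,130:370,::-1],None,fx=2,fy=2))
E
```

```text
tool_pos: [0.6838, -0.1007, 0.0727]
contact_force: [-0.5, 0.5, -1.1]
opening: 0.0301
grip_force: 6.0
tool_pos: [0.6586, -0.1017, 0.0728]
contact_force: [-0.8, 0.6, -0.8]
opening: 0.0296
grip_force: 6.0
shift [0.0636 0.0015 0.0001] turn -0.0 t 5.75 F [-0.8  0.6 -0.8]
```

View pics/w2.png

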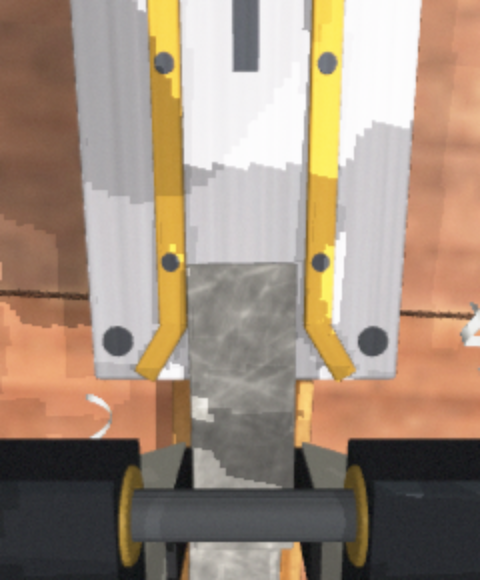

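The blank sits 3 px from the left rail and 5 px from the right, and it runs parallel to the channel. That calls for a correction of about 0.7 mm in +y.

```bash
python3 -m jog '[[[-0.6,0.005,0.0004,0,0],[-0.6,0.012,0.0007,0,0],[-0.6,0.019,0.0007,0,0],[-0.6,0.026,0.0007,0,0],[-0.6,0.026,0.0007,0,0]]]' 6 |egrep 'pos|force|open'
python3 -m jog '[[[-0.6,0.005,0,0,0],[-0.6,0.012,0,0,0],[-0.6,0.019,0,0,0],[-0.6,0.027,0,0,0],[-0.6,0.027,0,0,0]]]' 6 |egrep 'pos|force|open'
python3 -m jog '[[[-0.6,0,0,0.001,0],[-0.6,0,0,0.0015,0],[-0.6,0,0,0.0015,0]]]' 6 |egrep 'pos|force|open'
```

```text
tool_pos: [0.6321, -0.1022, 0.0723]
contact_force: [0.2, 0.3, -1.3]
opening: 0.0298
grip_force: 6.0
tool_pos: [0.6052, -0.1036, 0.0725]
contact_force: [0.2, 0.3, -1.8]
opening: 0.0295
grip_force: 6.0
tool_pos: [0.6072, -0.1037, 0.0711]
contact_force: [-1.4, 0.6, -0.5]
opening: 0.0297
grip_force: 6.0
```

```bash
python3 -m jog '[[[-0.2,0,0,0,0],[-0.2,0,0,0,0],[-0.2,0,0,0,0],[-0.2,0,0,0,0]]]' 6 |egrep 'pos|force|open'
python3 - <<'E'
from h import *
c=cam("wrist"); im=robot.read_camera("wrist"); np.savez("w3.npz",im=im,K=c[0],r=c[1],p=c[2])
s=cv2.resize(robot.read_camera("side")[190:270,180:300,::-1],None,fx=4,fy=4,interpolation=cv2.INTER_CUBIC)
w=cv2.resize(im[:290,150:350,::-1],None,fx=1.6,fy=1.6)
o=np.zeros((max(len(s),len(w)),s.shape[1]+w.shape[1],3),np.uint8); o[:len(w),:w.shape[1]]=w; o[:len(s),w.shape[1]:]=s
cv2.imwrite("pics/w3.png",o); print(o.shape)
E
```

```text
tool_pos: [0.6073, -0.1036, 0.0714]
contact_force: [0.4, 0.7, 0.4]
opening: 0.0365
grip_force: 0.0
(464, 800, 3)
```

View pics/w3.png

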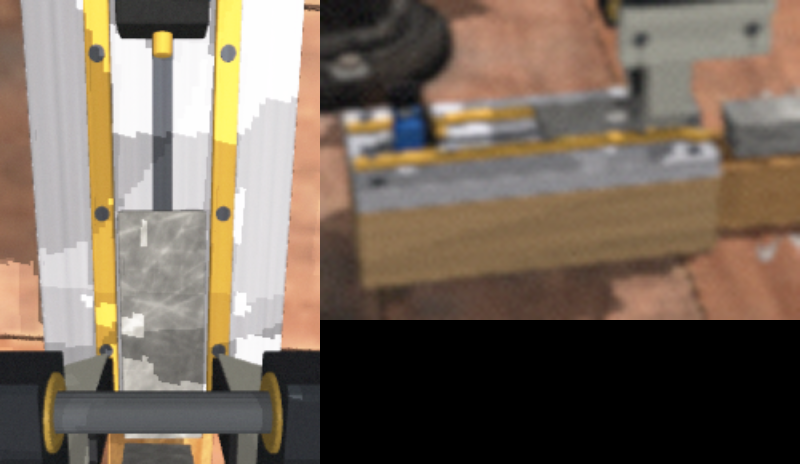

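The blank lies in the channel with its front edge at (162,210), rear edge at y≈437, pin tip at (163,53) and the pad's edge at y≈38. It is centred.

```bash
python3 - <<'E'
from h import *
d=np.load("w3.npz"); c=(d["K"],d["r"],d["p"])
for n,u,v,z in(("front",162,211,.066),("rear",162,437,.066),("pin tip",163,55,.061),("pad",163,38,.068)): print(n,p2w(c,(150+u/1.6,v/1.6),z).round(4))
im=d["im"][255:290,240:265].mean(1).round().astype(int); print(im.tolist())
E
```

```text
front [ 0.5447 -0.1065  0.066 ]
rear [ 0.629  -0.1022  0.066 ]
pin tip [ 0.4961 -0.1087  0.061 ]
pad [ 0.4934 -0.1088  0.068 ]
[[91, 93, 96], [95, 98, 100], [95, 98, 100], [95, 97, 100], [95, 98, 100], [95, 98, 100], [94, 97, 100], [94, 95, 99], [91, 94, 99], [91, 94, 96], [90, 93, 96], [91, 92, 95], [86, 88, 91], [87, 90, 93], [77, 78, 81], [72, 74, 76], [185, 181, 174], [190, 186, 179], [183, 177, 169], [164, 126, 87], [162, 119, 71], [158, 116, 69], [115, 95, 75], [88, 85, 80], [84, 82, 79], [82, 81, 78], [81, 79, 77], [81, 80, 77], [82, 80, 77], [85, 83, 80], [84, 83, 80], [82, 80, 77], [81, 79, 77], [81, 79, 76], [81, 79, 77]]
```

```bash
python3 -m jog '[[[-0.6,0,0,0,0],[-0.6,0,0,0,0],[-0.6,0,0,0,0],[-0.6,0,0,0,0]]]' 5 |egrep 'pos|force|open'
python3 -m jog '[[[-0.6,0.005,0,0,0],[-0.6,0.012,0,0,0],[-0.6,0.018,0,0,0],[-0.6,0.02,0,0,0],[-0.6,0.02,0,0,0]]]' 5 |egrep 'pos|force|open'
python3 -m jog '[[[-0.6,0.005,0,0,0],[-0.6,0.012,0,0,0],[-0.6,0.018,0,0,0],[-0.6,0.02,0,0,0],[-0.6,0.02,0,0,0]]]' 5 |egrep 'pos|force|open'
```

```text
tool_pos: [0.6071, -0.1036, 0.0713]
contact_force: [0.4, 0.3, -0.0]
opening: 0.0299
grip_force: 5.0
tool_pos: [0.5858, -0.1046, 0.0712]
contact_force: [-2.1, -0.2, 1.4]
opening: 0.03
grip_force: 5.0
tool_pos: [0.566, -0.1056, 0.0712]
contact_force: [-3.1, -0.8, 1.2]
opening: 0.0296
grip_force: 5.0
```

```bash
for i in 1; do python3 -m jog '[[[-0.6,0.002,0,0,0],[-0.6,0.004,0,0,0],[-0.6,0.005,0,0,0],[-0.6,0.006,0,0,0],[-0.6,0.006,0,0,0]]]' 5 |egrep 'pos|force|open'; done
python3 -m jog '[[[-0.6,0.001,0,0,0],[-0.6,0.002,0,0,0],[-0.6,0.002,0,0,0]]]' 5 |egrep 'pos|contact'
python3 - <<'E'
from h import *
c=cam("wrist"); im=robot.read_camera("wrist"); np.savez("w4.npz",im=im,K=c[0],r=c[1],p=c[2])
cv2.imwrite("pics/w4.png",cv2.resize(im[:200,190:310,::-1],None,fx=3,fy=3,interpolation=cv2.INTER_CUBIC))
E
```

```text
tool_pos: [0.5611, -0.1059, 0.0712]
contact_force: [0.8, 1.0, 0.7]
opening: 0.0295
grip_force: 5.0
tool_pos: [0.559, -0.106, 0.0712]
contact_force: [1.3, 0.0, 0.0]
```

View pics/w4.png

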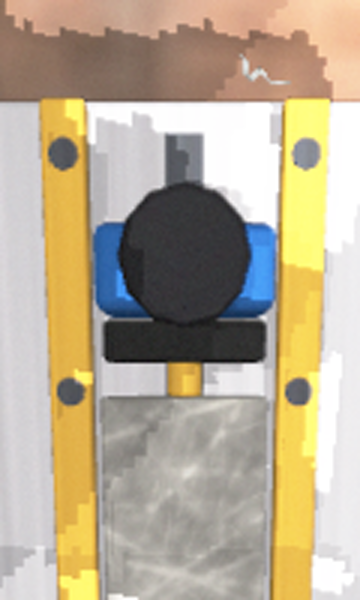

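The blank's front is at y≈396 and the pad's face at y≈362, so the gap is about 6 mm and the pin has just been reached. I'll creep from here.

```bash
python3 -m jog '[[[-0.6,0.001,0,0,0],[-0.6,0.002,0,0,0],[-0.6,0.003,0,0,0],[-0.6,0.004,0,0,0],[-0.6,0.004,0,0,0]]]' 5 |egrep 'pos|contact'
python3 -m jog '[[[-0.6,0.0005,0,0,0],[-0.6,0.001,0,0,0],[-0.6,0.001,0,0,0]]]' 5 |egrep 'pos|contact'
python3 -m jog '[[[-0.6,0.0005,0,0,0],[-0.6,0.0005,0,0,0],[-0.6,0.0005,0,0,0]]]' 5 |egrep 'pos|contact'
```

```text
tool_pos: [0.5549, -0.1062, 0.0712]
contact_force: [1.7, -0.6, 0.5]
tool_pos: [0.5541, -0.1063, 0.0712]
contact_force: [1.0, -0.6, 0.7]
tool_pos: [0.5536, -0.1063, 0.0712]
contact_force: [1.6, -0.4, 0.4]
```

```bash
python3 -m jog '[[[-0.6,0.0005,0,0,0],[-0.6,0.0005,0,0,0],[-0.6,0.0005,0,0,0]]]' 5 |egrep 'pos|contact'
python3 -m jog '[[[-0.6,0.0005,0,0,0],[-0.6,0.0005,0,0,0],[-0.6,0.0005,0,0,0]]]' 5 |egrep 'pos|contact'
python3 -m jog '[[[-0.6,0.0004,0,0,0],[-0.6,0.0004,0,0,0],[-0.6,0.0004,0,0,0]]]' 5 |egrep 'pos|contact'
```

```text
tool_pos: [0.5532, -0.1063, 0.0712]
contact_force: [1.9, 0.3, 0.7]
tool_pos: [0.5528, -0.1064, 0.0712]
contact_force: [2.7, -0.0, -0.4]
tool_pos: [0.5526, -0.1064, 0.0713]
contact_force: [4.0, -0.3, -1.5]
```

```bash
python3 -m jog '[[[-0.6,0.0004,0,0,0],[-0.6,0.0004,0,0,0],[-0.6,0.0004,0,0,0],[-0.6,0.0004,0,0,0],[-0.6,0.0004,0,0,0]]]' 5 |egrep 'pos|contact'
python3 - <<'E'
from h import *
im=robot.read_camera("wrist")
cv2.imwrite("pics/w5.png",cv2.resize(im[:200,190:310,::-1],None,fx=3,fy=3,interpolation=cv2.INTER_CUBIC))
E
```

```text
tool_pos: [0.5524, -0.1065, 0.0713]
contact_force: [4.6, 0.6, -2.2]
```

View pics/w5.png

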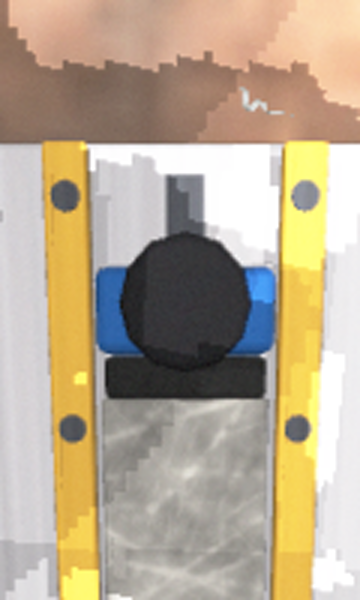

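The blank's end (y≈398) is flush on the pad and no pin is showing. I'll release and rise.

```bash
python3 -m jog '[[[-0.3,0,0,0,0],[-0.2,0,0,0,0],[-0.1,0,0,0,0],[-0.1,0,0,0,0],[-0.1,0,0,0,0]]]' 5 |egrep 'pos|force|open'
python3 -m jog '[[[-0.1,0,0,-0.005,0],[-0.1,0,0,-0.015,0],[-0.1,0,0,-0.03,0],[-0.1,0,0,-0.05,0],[-0.1,0,0,-0.05,0]]]' 5 |egrep 'pos|force|open'
python3 - <<'E'
from h import *
im=robot.read_camera("wrist")
cv2.imwrite("pics/w6.png",im[:,100:400,::-1])
E
```

```text
tool_pos: [0.5514, -0.1063, 0.0711]
contact_force: [-0.6, -0.6, 0.7]
opening: 0.0411
grip_force: 0.0
tool_pos: [0.554, -0.1071, 0.1257]
contact_force: [0.9, -0.6, 0.7]
opening: 0.0414
grip_force: 0.0
```

View pics/w6.png

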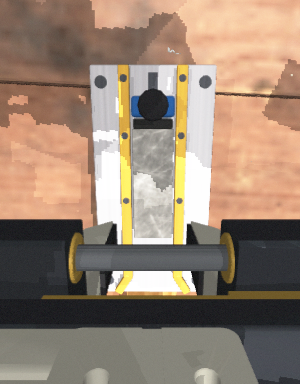

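The blank stays flush on the pad at (153,128) and lies between the rails, and the gripper is clear.

```bash
python3 -c "
from cell import robot
print(robot.hand_in())"
```

```text
the job is handed in; nothing more can be done
None
```

The top blank was slid, without lifting, along the channel until it lay flush on the stop's pad with the feeler pin pushed in; wrist force read about 5 N at most. I released it and handed the job in, but the hand-in returned no verdict.

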